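Ratchet the open hold-down clamp shut on a jam-stall riser

ROBOT

A 7-joint arm with a two-finger parallel gripper is mounted at the origin on the work surface. World frame = base frame: x ahead of the robot, y to its left, z up, the work surface at z = 0. Lengths are in m, angles in rad, forces in N, time in s.
With the tool pointing down it reaches from about 0.425 to 0.925 m from the base axis. Payload 6.8 kg.
Tool frame: the origin (TCP) lies midway between the tips of the shut fingers; the grasp point (between the pads) lies 19 mm behind it; z points along the fingers, y is the direction in which the jaws open and shut (so a half turn about z gives the same grasp; the last joint's range is limited). The gripper opens to 88 mm and grips with 3 to 60 N. Pads are 20 mm wide; open, the fingers measure 115 mm over their backs; the gripper's body (75 mm by 178 mm) begins 61 mm behind the grasp point.
Start: joints at [-1.273, 0.477, 0.022, 1.555, -0.011, 1.109, -0.083], TCP at [0.266, 0.62, 0.223] pointing down, gripper open.
Joint ranges: [-2.96, 2.96], [-0.34, 2.1], [-1.41, 1.46], [0.24, 2.44], [-1.37, 4.51], [0.17, 1.92], [-2.96, 2.96]. Speed limits (rad/s): [2.39, 2.39, 3.14, 3.14, 3.14, 3.14, 3.14].

INTERFACE

Orientations are given as [roll, pitch, yaw] about the fixed x, y, z axes, in that order (R = Rz(yaw) Ry(pitch) Rx(roll)).
In Python, from rig import env gives the robot as it stands.
- The arm moves only by the tool step_arm, never from a script. Its argument "deltas" is a list that holds one entry, the list of rows, each a list of 7 numbers: the shift along the tool's x, y, z in cm, then the turn, a rotation vector about the tool's x, y, z in degrees, then the finger opening in cm, from 0 to 8.78. In form: [[[tx, ty, tz, rx, ry, rz, fingers], ...]]. A call has 1 to 20 rows; each row is the pose to reach, as a shift and turn from the pose commanded when the call began, along the tool's axes at that moment; what a row does not reach only later rows make up. A row lasts 1/12 s, in which the tool goes at most 41.7 mm and 7.16 degrees, less where a joint would pass 70% of its speed; a pose out of reach is approached as far as the arm can. A call with a gripper value outside its range is refused whole. The fingers move at their own pace and stop on an object; "force" is the grip in N (left out, the last holds). Time passes only in rows, so rows that repeat a pose let the fingers close. It gives the time, the measured TCP pose, the force and the opening at its end, in the units of the state.
- env.read_state(): the state, without advancing time (a new reading comes with each control period).
- env.capture(name): name is "side" or "top" or "wrist"; returns a dict with "color" (384x512x3 uint8, red, green, blue), "K" (3x3 intrinsics, pixels), "k1" (the pictures are not rectified: a ray, as slopes to the right and down, at radius r is drawn at 1 + k1 r^2 times it, then the intrinsics apply), "extrinsics" (4x4, takes a point from world to camera coordinates). Camera axes: x right, y down, z forward; pixel columns grow to the right and rows downward; lengths in m; the calibration is good to about 2 mm. A picture is of the moment at which its call begins. There is no depth.
- env.sign_off(): hands the job in, once; it reports no verdict.
The state is a dict: "time": time; "qpos": joint angles; "qd": joint speeds; "effort": joint torques, N m; "tcp_pos": TCP position; "ee_rot": TCP orientation; "contact_force": force on the tool from outside, world axes, zero at the start; "torque": the same for the moment, N m; "opening": finger opening in m.
Only numpy, scipy, OpenCV 4.12 (cv2) and the standard library are available. Lean on these libraries where they do the work, as an engineer would, in place of code of your own. Each camera call takes 0.05 s, during which the arm holds its last target. There are 200 camera calls.

TASK

Two jar risers on the jam stall are held to the table by ratchet clamps, but on one of them the clip still points off to the side. Work that clamp's ratchet handle back and forth between its two wooden blocks until its clip lies straight across the riser's foot, then let go. Turn the clip only by the handle, never by pushing the clip itself.

Things in the scene. Friction and masses are not known exactly. Their poses are not given: they have to be found in the camera images.
- clamp: the open clamp and its riser, fixed. Origin: bolt axis at table height; +x to the riser (away from the robot, within 15 deg), +y left, z up. Wooden stop blocks (60 x 28 mm, tops at 56 mm): x -85 to -25 mm, inner faces at y = +-45 mm. Wooden foot 18 mm thick: x 32 to 92 mm; behind it the riser (200 mm wide) with two loose jars. An identical clamp, already closed, stands to its left or right
- clip: bare metal bar turning with the bolt under the ratchet head: 104 x 22 x 8 mm, underside 20 mm up, its long end 84 mm from the bolt axis along its +x. Origin: bolt axis at table height. Starts with +x 72 to 92 deg to the clamp's +y side; home: +x along the clamp's +x, over the foot. Turns clockwise seen from above, friction 0.4 N m, hard stop 11 deg past straight
- handle (a joint): handle's swing about the bolt axis, rad: 0 at the -y block (handle points 0.4 rad to the -y side of the clamp's -x), 0.8 at the +y block; grows clockwise seen from above. Growing, it drives the clip; shrinking, it clicks back and the clip stays. After a reversal up to 0.18 rad of forward swing is lost until a tooth is caught. Stays where left (0.05 N m); starts anywhere between
- grip (a point): point on the axis of the handle's upright round black knob, 95 mm above the table. Knob: 22 mm in diameter, 130 mm from the bolt axis, free from 48 to 118 mm above the table. Handle arm: steel, 16 mm wide, 36 to 48 mm above the table, from the knob to the round ratchet head (68 mm across, top at 53 mm, bolt head on it to 64 mm)

How it is judged:
By the outcome, as a careful person would: the job done as asked, in the order asked, and still so for the second after the job is handed in, with the robot touching nothing.
It also fails if it takes over 45 s, if anything falls off the work surface, if the arm or the gripper's body presses on something with over 40 N, if the wrist force passes 120 N, or if a joint passes its speed limit or range.

## Working session

There is one attempt and no reset: what is moved stays moved. The work goes in short steps, Python scripts to look and compute and a tool call to move; the robot and the scene stay as the last step left them, time stands still between calls to the robot, and variables do not carry over. Pictures are saved under pics/ and viewed, about 8 in all and at most 12, crops included, and the job is handed in when it is done.

Besides the shell and the picture viewer there is one more tool, called after "Request:" as name(argument=value, ...), one argument or row to a line, values as JSON. step_arm: Moves the arm, as the interface text tells. Its arguments: {"type":"object","properties":{"deltas":{"type":"array","items":{"type":"array","items":{"type":"array","items":{"type":"number"}}}},"force":{"type":"number"}},"required":["deltas"]}

```bash
mkdir -p pics; ls; cat > h.py <<'E'
import numpy as np, cv2
from rig import env
from scipy.spatial.transform import Rotation as R
def ray(c,u,v):
    k=np.array([c["k1"],0,0,0,0.]);p=cv2.undistortPoints(np.array([[[u,v]]],float),np.array(c["K"]),k)[0,0]
    E=np.array(c["extrinsics"]);d=E[:3,:3].T@np.array([p[0],p[1],1]);o=-E[:3,:3].T@E[:3,3]
    return o,d
def atz(c,u,v,z):
    o,d=ray(c,u,v);return o+d*(z-o[2])/d[2]
def proj(c,P):
    E=np.array(c["extrinsics"]);q,_=cv2.projectPoints(np.atleast_2d(np.array(P,float)),cv2.Rodrigues(E[:3,:3])[0],E[:3,3],np.array(c["K"]),np.array([c["k1"],0,0,0,0.]));return q[:,0]
E
python3 - <<'E'
from h import *
import pickle
for n in("top","side"):
    c=env.capture(n);pickle.dump(c,open(n+".pkl","wb"));cv2.imwrite(f"pics/{n}0.png",cv2.resize(c["color"][...,::-1],(768,576),interpolation=cv2.INTER_CUBIC))
    E=np.array(c["extrinsics"]);print(n,-E[:3,:3].T@E[:3,3],c["k1"])
print(env.read_state())
E
```

```text
pics
top [ 0.3821941  -0.05807012  1.0168362 ] -0.12146913224983967
side [0.30413375 0.5936046  0.56160608] -0.12169854266024024
{'time': 0.1, 'qpos': array([-1.2731061 ,  0.47770679,  0.02233803,  1.55631413, -0.01153107,
        1.10929332, -0.08311737]), 'qd': array([ 0.00066366, -0.00068451,  0.00108235, -0.0034782 ,  0.00087285,
       -0.00162378, -0.00032138]), 'effort': array([ 4.11408168e-03, -5.84091747e+01,  1.54041242e+00, -2.73313254e+01,
       -5.40641835e-02,  1.30137778e-02,  9.40340465e-05]), 'tcp_pos': array([0.26624294, 0.61970087, 0.22180222]), 'ee_rot': array([-3.14000082e+00,  8.50549592e-05,  2.73579579e+00]), 'contact_force': array([ 0.54963597, -0.15799679,  0.45185192]), 'torque': array([ 0.00583923, -0.00397806, -0.00808985]), 'opening': 0.08731417887067446}
```

View pics/top0.png

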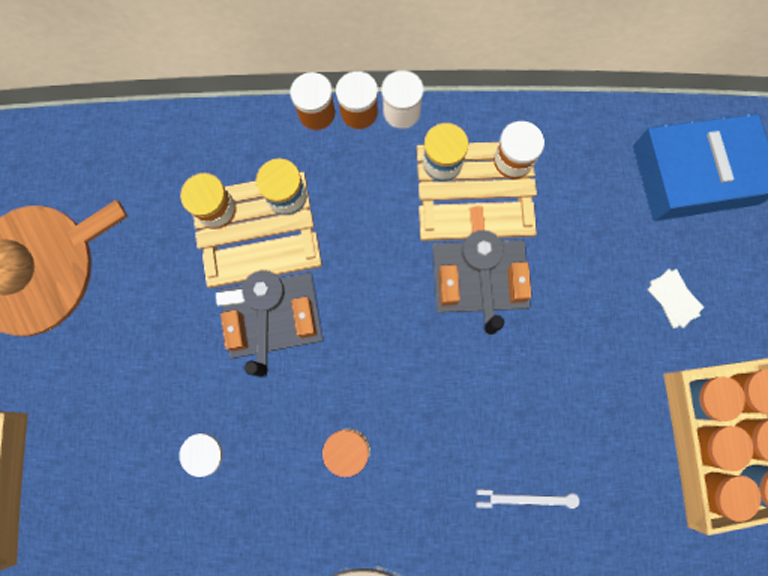

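View pics/side0.png

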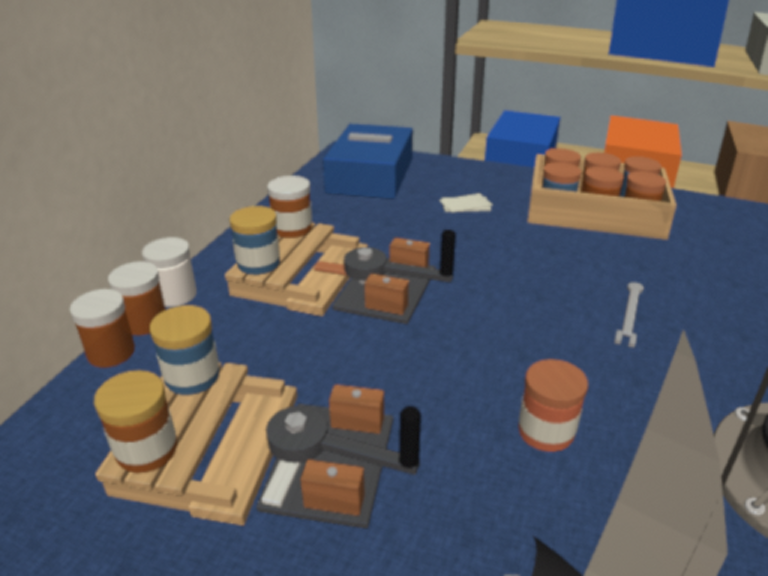

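Both clamps are visible. The left one is open: its pale clip points left at about (230,298), the bolt is at (261,289), the block screws are at (232,329) and (302,315), and the knob top is near (251,369). The right clamp is closed, with its clip over the foot.

```bash
cat > m.py <<'E'
from h import *
import pickle
c=pickle.load(open("top.pkl","rb"))
f=lambda u,v,z:atz(c,(u+.5)/1.5-.5,(v+.5)/1.5-.5,z)
b=f(261,289,.064);l=f(232,329,.057);r=f(302,315,.057);k=f(251,369,.118);cl=f(217,299,.028)
print("bolt",b,"blocks",l,r,np.linalg.norm(l-r),"knob",k)
d=(l-r)[:2];yaw=np.arctan2(-d[0],d[1]);m=(l+r)[:2]/2
print("yaw",np.degrees(yaw),"bolt from blocks",m+.055*np.array([np.cos(yaw),np.sin(yaw)]))
hd=np.arctan2(*(k-b)[1::-1]);print("knob r",np.linalg.norm((k-b)[:2]),"swing",(yaw+np.pi+.4-hd+np.pi)%(2*np.pi)-np.pi)
print("clip",np.degrees(np.arctan2(*(cl-b)[1::-1])-yaw),np.linalg.norm((cl-b)[:2]))
s=pickle.load(open("side.pkl","rb"))
for n,p in(("bolt",[*b[:2],.064]),("knobtop",[*k[:2],.118])): print(n,proj(s,p)*1.5)
E
python3 m.py
```

```text
bolt [0.56659783 0.15806412 0.064     ] blocks [0.50296656 0.20556619 0.057     ] [0.52421631 0.09185533 0.057     ] 0.11567935179082132 knob [0.43480751 0.15825762 0.118     ]
yaw 10.585074794575371 bolt from blocks [0.56765551 0.158814  ]
knob r 0.13179045563599395 swing 0.5862126139653245
clip 85.56682562336893 0.08329207540536719
bolt [[295.95832739 419.39427635]]
knobtop [[412.7511334  412.91788674]]
```

```bash
cat > p.py <<'E'
# deltas from commanded pose cur to targets, each (x,y,z,psi deg), tool pointing down
from h import *
B=np.array([.567,.158]);YAW=10.6
def deltas(cur,tg):
    a=np.radians(cur[3]);T=np.array([[np.cos(a),np.sin(a)],[np.sin(a),-np.cos(a)]])
    for t in tg:
        d=T@(np.array(t[:2])-cur[:2])*100
        print([round(float(v),2) for v in (d[0],d[1],(cur[2]-t[2])*100)],"rz",round(cur[3]-t[3],1))
def knob(s,z=.076,r=.13):
    a=YAW+180+np.degrees(.4-s);return (*(B+r*np.array([np.cos(np.radians(a)),np.sin(np.radians(a))])),z,a)
E
python3 - <<'E'
from p import *
print(knob(.586)); c=(.266,.62,.223,np.degrees(2.7358))
deltas(c,[knob(.586,.16),knob(.586,.076)])
E
```

```text
(np.float64(0.43700006436446326), np.float64(0.15812936288616852), 0.076, np.float64(179.94298501056667))
[-33.94, -35.69, 6.3] rz -23.2
[-33.94, -35.69, 14.7] rz -23.2
```

Request:
step_arm(
  deltas=[
    [[-33.94,-35.69,6.3,0,0,-23.2,8.7],[-33.94,-35.69,6.3,0,0,-23.2,8.7],[-33.94,-35.69,6.3,0,0,-23.2,8.7],[-33.94,-35.69,6.3,0,0,-23.2,8.7],[-33.94,-35.69,6.3,0,0,-23.2,8.7],[-33.94,-35.69,6.3,0,0,-23.2,8.7],[-33.94,-35.69,6.3,0,0,-23.2,8.7],[-33.94,-35.69,6.3,0,0,-23.2,8.7],[-33.94,-35.69,6.3,0,0,-23.2,8.7],[-33.94,-35.69,6.3,0,0,-23.2,8.7],[-33.94,-35.69,6.3,0,0,-23.2,8.7],[-33.94,-35.69,6.3,0,0,-23.2,8.7],[-33.94,-35.69,6.3,0,0,-23.2,8.7],[-33.94,-35.69,6.3,0,0,-23.2,8.7],[-33.94,-35.69,6.3,0,0,-23.2,8.7],[-33.94,-35.69,6.3,0,0,-23.2,8.7],[-33.94,-35.69,6.3,0,0,-23.2,8.7],[-33.94,-35.69,6.3,0,0,-23.2,8.7],[-33.94,-35.69,6.3,0,0,-23.2,8.7]],
  ],
)

```text
time: 1.68
tcp_pos: [0.4371, 0.1592, 0.1597]
ee_rot: [3.141, 0.0, -3.141]
contact_force: [0.1, -0.2, 0.4]
opening: 0.0872
```

```bash
python3 - <<'E'
from h import *
s=env.read_state();print(s["time"],s["tcp_pos"],s["ee_rot"],s["qpos"])
c=env.capture("wrist");cv2.imwrite("pics/w1.png",c["color"][...,::-1])
print(proj(c,[[.567,.158,.064],[.437,.158,.118],[*s["tcp_pos"]]]))
E
```

```text
1.6833 [0.43714133 0.15924855 0.15971248] [ 3.14137982e+00  4.78616958e-05 -3.14060722e+00] [-0.58763558  0.21098827  0.11839304  2.11202187 -0.03406378  0.82016668
  1.12317369]
[[256.8703934  306.19317062]
 [256.58496399 208.46783402]
 [258.31103158 230.10564644]]
```

View pics/w1.png

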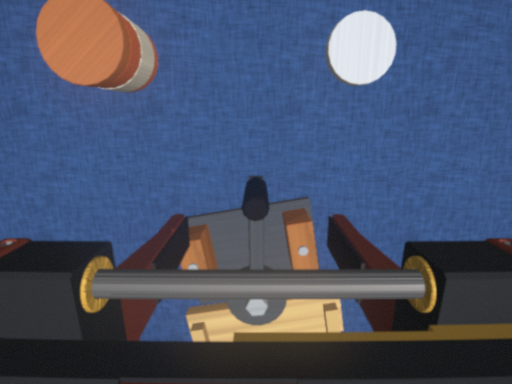

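The wrist view shows the knob top at (256,207) and the bolt at (257,307). Both are within 2 px of the predictions, so I'll descend and grip.

Request:
step_arm(
  deltas=[
    [[0,0,3,0,0,0,8.7],[0,0,6,0,0,0,8.7],[0,0,8.4,0,0,0,8.7],[0,0,8.4,0,0,0,8.7],[0,0,8.4,0,0,0,1.5],[0,0,8.4,0,0,0,1.5],[0,0,8.4,0,0,0,1.5],[0,0,8.4,0,0,0,1.5],[0,0,8.4,0,0,0,1.5],[0,0,8.4,0,0,0,1.5],[0,0,8.4,0,0,0,1.5],[0,0,8.4,0,0,0,1.5]],
  ],
  force=20,
)

```text
time: 2.73
tcp_pos: [0.4375, 0.1584, 0.0759]
ee_rot: [3.141, 0.0, 3.141]
contact_force: [0.4, -0.0, -0.1]
opening: 0.0372
```

```bash
python3 - <<'E'
from p import *
c=knob(.586)
print("fwd to .78 from .586");deltas(c,[knob(s) for s in np.linspace(.586,.78,5)[1:]])
print("back .78->.02");deltas(knob(.78),[knob(s) for s in np.linspace(.78,.02,13)[1:]])
E
```

```text
fwd to .78 from .586
[-0.02, 0.63, 0.0] rz 2.8
[-0.06, 1.26, 0.0] rz 5.6
[-0.14, 1.88, 0.0] rz 8.3
[-0.24, 2.51, 0.0] rz 11.1
back .78->.02
[-0.03, -0.82, 0.0] rz -3.6
[-0.1, -1.64, 0.0] rz -7.3
[-0.23, -2.46, 0.0] rz -10.9
[-0.41, -3.26, 0.0] rz -14.5
[-0.65, -4.05, 0.0] rz -18.1
[-0.93, -4.82, 0.0] rz -21.8
[-1.26, -5.58, 0.0] rz -25.4
[-1.63, -6.31, 0.0] rz -29.0
[-2.06, -7.02, 0.0] rz -32.7
[-2.52, -7.69, 0.0] rz -36.3
[-3.03, -8.34, 0.0] rz -39.9
[-3.58, -8.96, 0.0] rz -43.5
```

Request:
step_arm(
  deltas=[
    [[0,0,0,0,0,0,1.5],[0,0,0,0,0,0,1.5],[0,0,0,0,0,0,1.5],[0,0,0,0,0,0,1.5],[0,0,0,0,0,0,1.5],[-0.02,0.63,0,0,0,2.8,1.5],[-0.06,1.26,0,0,0,5.6,1.5],[-0.14,1.88,0,0,0,8.3,1.5],[-0.24,2.51,0,0,0,11.1,1.5],[-0.24,2.51,0,0,0,11.1,1.5],[-0.24,2.51,0,0,0,11.1,1.5]],
  ],
)

```text
time: 3.65
tcp_pos: [0.4398, 0.183, 0.0756]
ee_rot: [-3.141, -0.0, 2.948]
contact_force: [-0.5, -1.8, 2.2]
opening: 0.0215
```

```bash
python3 - <<'E'
from p import *
s=env.read_state();print(s["time"],s["tcp_pos"],s["contact_force"],s["torque"],s["opening"],knob(.78))
c=env.capture("top");cv2.imwrite("pics/t2.png",cv2.resize(c["color"][...,::-1][150:270,100:250],(750,600),interpolation=cv2.INTER_CUBIC))
E
```

```text
3.65 [0.43979814 0.18302844 0.07562344] [-0.54849337 -1.75879644  2.22307055] [-0.48726317  0.05994053  0.0176706 ] 0.02150101497635636 (np.float64(0.4394636795128838), np.float64(0.18318902452671776), 0.076, np.float64(168.8276037850287))
```

View pics/t2.png

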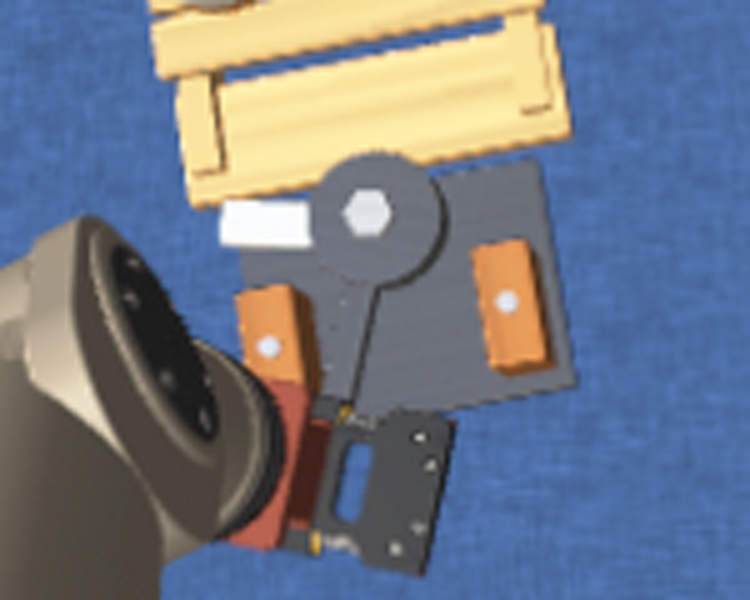

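The grip holds at 21.5 mm. The clip tip has moved to crop (221,223), so it has started to turn and now points about straight left. Next is the back stroke.

Request:
step_arm(
  deltas=[
    [[-0.03,-0.82,0,0,0,-3.6,1.5],[-0.1,-1.64,0,0,0,-7.3,1.5],[-0.23,-2.46,0,0,0,-10.9,1.5],[-0.41,-3.26,0,0,0,-14.5,1.5],[-0.65,-4.05,0,0,0,-18.1,1.5],[-0.93,-4.82,0,0,0,-21.8,1.5],[-1.26,-5.58,0,0,0,-25.4,1.5],[-1.63,-6.31,0,0,0,-29.0,1.5],[-2.06,-7.02,0,0,0,-32.7,1.5],[-2.52,-7.69,0,0,0,-36.3,1.5],[-3.03,-8.34,0,0,0,-39.9,1.5],[-3.58,-8.96,0,0,0,-43.5,1.5],[-3.58,-8.96,0,0,0,-43.5,1.5]],
  ],
)

```text
time: 4.78
tcp_pos: [0.4579, 0.0876, 0.0756]
ee_rot: [3.141, 0.0, -2.576]
contact_force: [-0.9, -1.1, 2.2]
opening: 0.0215
```

```bash
python3 - <<'E'
from p import *
s=env.read_state();print(s["tcp_pos"],s["contact_force"],s["opening"],s["qpos"],knob(.02))
c=env.capture("top")
t=atz(c,100+221/5-.4,150+223/5-.4,.028);print("clip",np.degrees(np.arctan2(*(t[:2]-B)[::-1]))-YAW)
deltas(knob(.02),[knob(s) for s in np.linspace(.02,.78,13)[1:]])
E
```

```text
[0.45788279 0.08755749 0.07562279] [-0.88978756 -1.11352518  2.24243001] 0.02153398984077128 [-0.30996944  0.35262974 -0.01498211  2.16724125  0.0083423   0.62166492
  1.80603391] (np.float64(0.45720382305567353), np.float64(0.08839540583833443), 0.076, np.float64(212.37239621497127))
clip 77.08154122474785
[-0.03, 0.82, 0.0] rz 3.6
[-0.1, 1.64, 0.0] rz 7.3
[-0.23, 2.46, 0.0] rz 10.9
[-0.41, 3.26, 0.0] rz 14.5
[-0.65, 4.05, 0.0] rz 18.1
[-0.93, 4.82, 0.0] rz 21.8
[-1.26, 5.58, 0.0] rz 25.4
[-1.63, 6.31, 0.0] rz 29.0
[-2.06, 7.02, 0.0] rz 32.7
[-2.52, 7.69, 0.0] rz 36.3
[-3.03, 8.34, 0.0] rz 39.9
[-3.58, 8.96, 0.0] rz 43.5
```

Request:
step_arm(
  deltas=[
    [[-0.03,0.82,0,0,0,3.6,1.5],[-0.1,1.64,0,0,0,7.3,1.5],[-0.23,2.46,0,0,0,10.9,1.5],[-0.41,3.26,0,0,0,14.5,1.5],[-0.65,4.05,0,0,0,18.1,1.5],[-0.93,4.82,0,0,0,21.8,1.5],[-1.26,5.58,0,0,0,25.4,1.5],[-1.63,6.31,0,0,0,29.0,1.5],[-2.06,7.02,0,0,0,32.7,1.5],[-2.52,7.69,0,0,0,36.3,1.5],[-3.03,8.34,0,0,0,39.9,1.5],[-3.58,8.96,0,0,0,43.5,1.5],[-3.58,8.96,0,0,0,43.5,1.5],[-3.58,8.96,0,0,0,43.5,1.5]],
  ],
)

```text
time: 6.0
tcp_pos: [0.4398, 0.1833, 0.0756]
ee_rot: [-3.141, 0.0, 2.948]
contact_force: [0.9, -2.4, 0.3]
opening: 0.0217
```

```bash
python3 - <<'E'
from p import *
s=env.read_state();print(s["time"],s["tcp_pos"],s["contact_force"],s["opening"])
c=env.capture("top");cv2.imwrite("pics/t3.png",cv2.resize(c["color"][...,::-1][150:270,100:250],(750,600),interpolation=cv2.INTER_CUBIC))
E
```

```text
6.0 [0.43984113 0.18330576 0.07562304] [ 0.88836497 -2.38494054  0.26236053] 0.02173990536076535
```

View pics/t3.png

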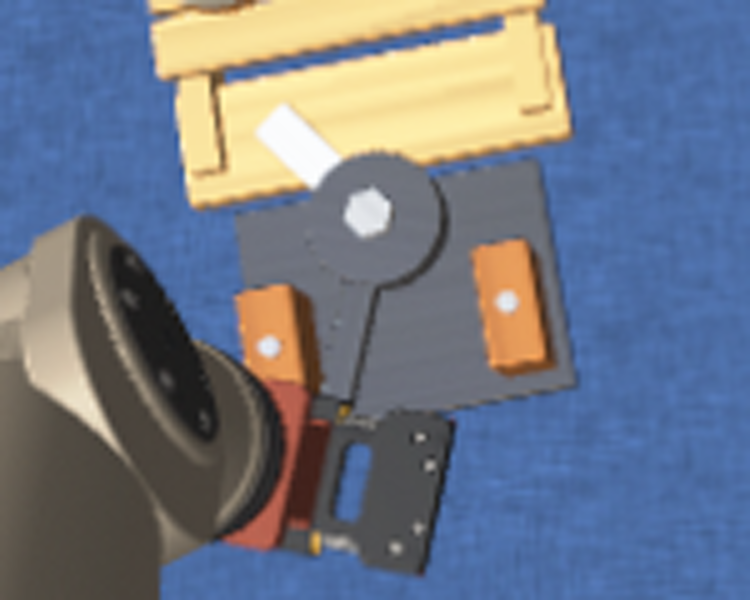

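The clip has advanced to crop (271,118), up and to the left. I'll go back again and measure the angle.

Request:
step_arm(
  deltas=[
    [[-0.03,-0.82,0,0,0,-3.6,1.5],[-0.1,-1.64,0,0,0,-7.3,1.5],[-0.23,-2.46,0,0,0,-10.9,1.5],[-0.41,-3.26,0,0,0,-14.5,1.5],[-0.65,-4.05,0,0,0,-18.1,1.5],[-0.93,-4.82,0,0,0,-21.8,1.5],[-1.26,-5.58,0,0,0,-25.4,1.5],[-1.63,-6.31,0,0,0,-29.0,1.5],[-2.06,-7.02,0,0,0,-32.7,1.5],[-2.52,-7.69,0,0,0,-36.3,1.5],[-3.03,-8.34,0,0,0,-39.9,1.5],[-3.58,-8.96,0,0,0,-43.5,1.5],[-3.58,-8.96,0,0,0,-43.5,1.5]],
  ],
)

```text
time: 7.13
tcp_pos: [0.4578, 0.0876, 0.0756]
ee_rot: [3.141, 0.0, -2.576]
contact_force: [-0.9, 0.8, -0.3]
opening: 0.0215
```

```bash
cat > clip.py <<'E'
from p import *
def clip():
    c=env.capture("top");I=c["color"].astype(int)
    m=((I.min(2)>170)&(I.max(2)-I.min(2)<45)).astype(np.uint8)
    n,L,st,ce=cv2.connectedComponentsWithStats(m)
    for i in range(1,n):
        v,u=np.nonzero(L==i);P=np.array([atz(c,a,b,.028)[:2] for a,b in zip(u,v)])
        q=P.mean(0)-B
        if st[i,4]<40 or not .03<np.linalg.norm(q)<.09: continue
        w,V=np.linalg.eigh(np.cov(P.T));d=V[:,1]*np.sign(V[:,1]@q)
        print("clip n",len(P),"axis deg",round(np.degrees(np.arctan2(d[1],d[0]))-YAW,1),"centroid deg",round(np.degrees(np.arctan2(q[1],q[0]))-YAW,1),"r",round(np.linalg.norm(q),4),"max",np.linalg.norm(P-B,axis=1).max())
E
python3 - <<'E'
from clip import *
clip();s=env.read_state();print(s["tcp_pos"],s["contact_force"])
c=env.capture("top")
t=atz(c,100+271/5-.4,150+118/5-.4,.028);print("tip",np.degrees(np.arctan2(*(t[:2]-B)[::-1]))-YAW)
# foot front edge check of clamp yaw (z=.018): crop px (192,205)-(313,183)? base plate right edge (540,160)-(577,383) at z~0.003
for a,b,z in(((540,160),(577,383),.004),((152,30),(177,75),.03),((205,205),(570,135),.018)):
    p,q=[atz(c,100+x/5-.4,150+y/5-.4,z) for x,y in(a,b)];d=q-p;print(np.degrees(np.arctan2(d[1],d[0])))
E
```

```text
clip n 141 axis deg 34.4 centroid deg 37.0 r 0.0638 max 0.08613576374285316
clip n 54 axis deg -153.9 centroid deg -169.0 r 0.0647 max 0.088980965120701
[0.4574754  0.08812093 0.0756391 ] [-0.94143274 -1.43007509  0.66148096]
tip 36.260585782981344
-170.2749503700382
-149.22594928060084
-79.95691006413098
```

Request:
step_arm(
  deltas=[
    [[-0.03,0.82,0,0,0,3.6,1.5],[-0.1,1.64,0,0,0,7.3,1.5],[-0.23,2.46,0,0,0,10.9,1.5],[-0.41,3.26,0,0,0,14.5,1.5],[-0.65,4.05,0,0,0,18.1,1.5],[-0.93,4.82,0,0,0,21.8,1.5],[-1.26,5.58,0,0,0,25.4,1.5],[-1.63,6.31,0,0,0,29.0,1.5],[-2.06,7.02,0,0,0,32.7,1.5],[-2.06,7.02,0,0,0,32.7,1.5],[-2.06,7.02,0,0,0,32.7,1.5]],
  ],
)

```text
time: 8.15
tcp_pos: [0.4373, 0.1589, 0.0756]
ee_rot: [-3.141, -0.0, 3.137]
contact_force: [0.7, -1.9, -0.8]
opening: 0.0216
```

```bash
python3 - <<'E'
from clip import *
clip();s=env.read_state();print(s["tcp_pos"],s["contact_force"],knob(.59))
c=env.capture("top");cv2.imwrite("pics/t4.png",cv2.resize(c["color"][...,::-1][150:270,100:250],(750,600),interpolation=cv2.INTER_CUBIC))
# predicted clip outline ends at home
E
```

```text
clip n 143 axis deg 6.7 centroid deg 8.6 r 0.0629 max 0.08519031854706564
[0.43731366 0.15870556 0.07564611] [ 0.11142686 -1.07755505  0.43216055] (np.float64(0.4370016218127265), np.float64(0.15864936020714404), 0.076, np.float64(179.71380189251437))
```

View pics/t4.png

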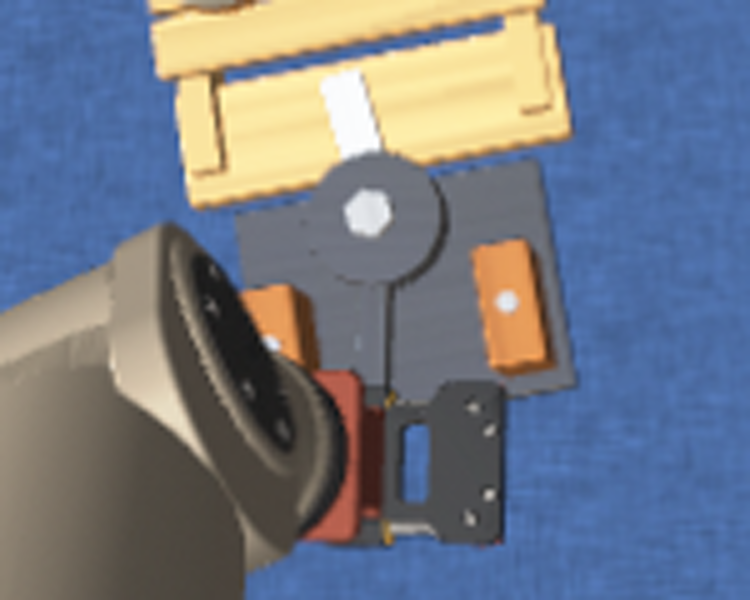

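The clip now lies about 7° short of straight, with its tip at crop (341,72). One last small push remains.

```bash
python3 - <<'E'
from p import *
deltas(knob(.59),[knob(s) for s in (.63,.67,.712)])
E
```

```text
[-0.01, 0.52, 0.0] rz 2.3
[-0.04, 1.04, 0.0] rz 4.6
[-0.1, 1.58, 0.0] rz 7.0
```

Request:
step_arm(
  deltas=[
    [[-0.01,0.52,0,0,0,2.3,1.5],[-0.04,1.04,0,0,0,4.6,1.5],[-0.1,1.58,0,0,0,7.0,1.5],[-0.1,1.58,0,0,0,7.0,1.5],[-0.1,1.58,0,0,0,7.0,1.5]],
  ],
)

```text
time: 8.67
tcp_pos: [0.4384, 0.1743, 0.0756]
ee_rot: [-3.141, -0.0, 3.015]
contact_force: [-0.4, -1.7, 1.0]
opening: 0.0218
```

```bash
python3 - <<'E'
from clip import *
clip();s=env.read_state();print(s["tcp_pos"],s["contact_force"],knob(.712))
c=env.capture("top");cv2.imwrite("pics/t5.png",cv2.resize(c["color"][...,::-1][150:225,120:220],(800,600),interpolation=cv2.INTER_CUBIC))
# bolt and block-based bolt; pixel lines
E
```

```text
clip n 148 axis deg 2.0 centroid deg 2.2 r 0.0622 max 0.08531984788876987
[0.43834173 0.17419805 0.07562903] [-0.01142596 -1.85924587  2.33822791] (np.float64(0.43804689594869406), np.float64(0.1744650221844092), 0.076, np.float64(172.72371679191832))
```

View pics/t5.png

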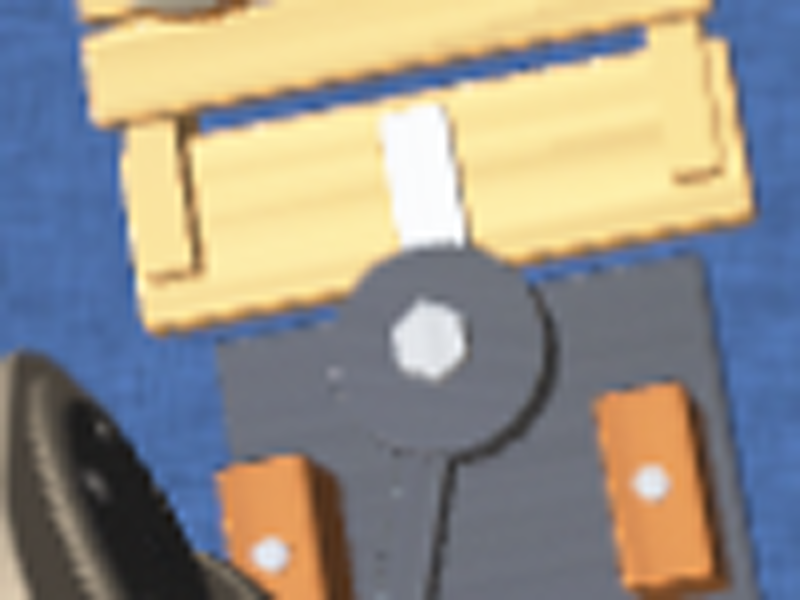

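Clip edges in this crop slope at about 10° and both measures give about 2° short, so I'll nudge 2° more (0.035 rad) and then release and lift.

Request:
step_arm(
  deltas=[
    [[0,0.23,0,0,0,1,1.5],[-0.01,0.46,0,0,0,2,1.5],[-0.01,0.46,0,0,0,2,1.5],[-0.01,0.46,0,0,0,2,1.5],[-0.01,0.46,0,0,0,2,1.5]],
  ],
)

```text
time: 9.18
tcp_pos: [0.4391, 0.1792, 0.0756]
ee_rot: [-3.141, -0.0, 2.978]
contact_force: [-1.4, -2.4, 2.6]
opening: 0.0219
```

```bash
python3 - <<'E'
from clip import *
clip();s=env.read_state();print(s["tcp_pos"],s["contact_force"])
E
```

```text
clip n 151 axis deg 0.6 centroid deg 0.4 r 0.0617 max 0.08531984788876987
[0.43908487 0.17919165 0.07561206] [-1.63836669 -3.02811383  2.65787525]
```

Request:
step_arm(
  deltas=[
    [[0,0,0,0,0,0,5],[0,0,0,0,0,0,6],[0,0,0,0,0,0,6],[0,0,0,0,0,0,6],[0,0,0,0,0,0,6],[0,0,0,0,0,0,6],[0,0,0,0,0,0,6],[0,0,0,0,0,0,6],[0,0,-2,0,0,0,6],[0,0,-4,0,0,0,6],[0,0,-7,0,0,0,6],[0,0,-10,0,0,0,6],[0,0,-12,0,0,0,6],[0,0,-12,0,0,0,6],[0,0,-12,0,0,0,6]],
  ],
)

```text
time: 10.48
tcp_pos: [0.4399, 0.1796, 0.1965]
ee_rot: [3.14, 0.002, 2.978]
contact_force: [-0.4, -0.4, 0.4]
opening: 0.0601
```

```bash
python3 - <<'E'
from clip import *
clip();s=env.read_state();print(s["time"],s["tcp_pos"],s["contact_force"],s["opening"])
c=env.capture("top");cv2.imwrite("pics/t6.png",cv2.resize(c["color"][...,::-1][90:270,100:340],(800,600),interpolation=cv2.INTER_CUBIC))
E
```

```text
clip n 151 axis deg 0.6 centroid deg 0.4 r 0.0617 max 0.08531984788876987
10.5333 [0.43908979 0.17918944 0.19534396] [-0.06041465 -0.05647609 -1.05170741] 0.060201993166439455
```

View pics/t6.png

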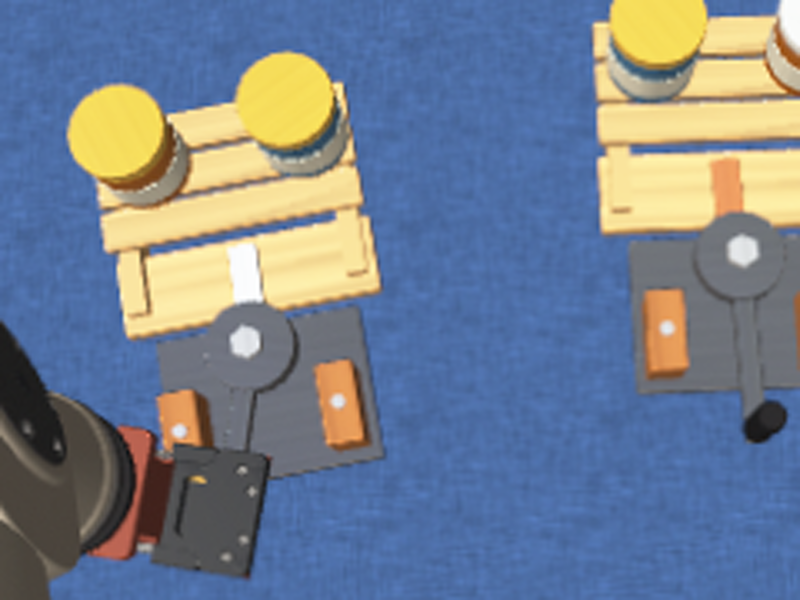

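The clip lies straight across the foot, from crop (243,245) to (248,300). The jars are still in place and the gripper is clear of the knob (TCP 0.195 m, with the knob top at 0.118 m), so I'm handing in.

```bash
python3 -c "from rig import env; print(env.sign_off())"
```

```text
the job is handed in; nothing more can be done
None
```

The open clamp's clip now lies straight across its riser's foot. I turned it only by the handle, then let go of the knob, and handed in at about 10.5 s of the 45 s allowed.

I gripped the knob on the left-hand clamp and swung the handle back and forth between its blocks. The first short push was followed by two return strokes, each with a forward stroke; I stopped the last one twice to measure before the final nudge.

- **Clip angle:** the last measurement put the clip about 0.5° short of straight, both along its axis and by its centroid, and it was unchanged after release. My reading of the clamp's own direction varied by about 1° (9.7° to 10.6°), so the true error could be 1 to 1.5°.
- **Surroundings:** in the last picture the jars and the other clamp were where they started, as far as it showed them.
- **Contact:** the gripper is about 8 cm above the knob with no notable contact force. Forces read after each move stayed under about 5 N.

No check failed. The only disagreement was a 2 to 3° gap between the axis and centroid angles while the clip was still well off straight, and it closed as the clip came home.

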